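# Find the rocking cover of a fixings box and seat it

## Task

One of the four covers of the wooden fixings box is not clipped in: it rocks when you press it near its front or back edge, while the others are firm. Press the covers at the edge with the fingertips until one rocks, then press that one firmly down on its knob until it is fully home and sits firm and level. Only press: do not lift any cover out, leave the other things on the bench where they are, and take the hand away at the end.

Things in the scene. Friction and masses are not known exactly. Their poses are not given: they have to be found in the camera images.
- box: Open wooden fixings box, 128 x 390 x 32 mm high, fixed to the bench. Origin: centre of its underside, on the bench top; x across its short side (away from the robot), y along the row, z up. It has four wells in a row along y, centres at y = +141, +47, -47, -141 mm; each holds one cover with 2 mm play all round.
- cover_a: Cover in the leftmost well. All four covers are alike: wooden plate 100 (box x) x 80 (box y) x 10 mm, 0.12 kg, loose in its well, with a turned knob 24 mm wide and 12 mm high in the middle. Origin: centre of the plate's underside; x and y as the box, z up; plate top at z = 10 mm, knob top at z = 22 mm. Any of the four may be the loose one.
- cover_b: Cover in the second well from the left, same as cover_a. Firm covers: one lies with its underside 26 mm above the bench, two 31 mm (their seats are cut 5 mm higher; this is right and they stay so). The loose cover lies level at 31 mm too, on a clip stud under its middle, so height does not tell it from the firm high ones.
- cover_c: Cover in the third well from the left, same as cover_a. How the loose cover behaves: pressed with 1 to 6 N on the plate 40 mm from the middle toward the near or far edge (box -x or +x), it tips about 0.12 rad toward the finger, the plate sinks about 3 mm under the finger (5 mm at its edge), and it swings back level when let go. A firm cover does not tip or sink.
- cover_d: Cover in the rightmost well, same as cover_a. Seating the loose cover: the stud under it yields only to about 14 N pressed straight down on the knob; the cover then goes down 5 mm, its underside to 26 mm above the bench, and stays there, firm. Up to 25 N does no harm.
- sanding_block: Bystander: cork sanding block, 60 x 105 x 29 mm, lying loose left of the box. Origin: centre of its underside.
- masking_tape: Bystander: roll of tape lying flat, 110 mm across, 25 mm high, loose behind the box. Origin: centre of its underside.
- wood_knob: Bystander: dark wooden knob, 52 mm wide, 46 mm high, standing loose behind the box. Origin: centre of its underside.
There are look-alikes about, which are no part of the job. Leave any orange or purple look-alike of the cover_d alone.

How it is judged:
On the way:
1. the loose cover has been found: a finger presses it and it tips by more than 0.05 rad (((angle between cover_a's own z axis and vertical above 0.05 rad and contact force between the fingers and cover_a above 0.3 N) or (angle between cover_b's own z axis and vertical above 0.05 rad and contact force between the fingers and cover_b above 0.3 N) or (angle between cover_c's own z axis and vertical above 0.05 rad and contact force between the fingers and cover_c above 0.3 N) or (angle between cover_d's own z axis and vertical above 0.05 rad and contact force between the fingers and cover_d above 0.3 N))), for 0.05 s.
At the end, for the whole second after the job is handed in: The loose cover is home: two of the four covers (it and the one on the other low seat) have their undersides less than 28 mm above the underside of the box, the two on high seats less than 32.5 mm; all four are level within 0.02 rad and at rest (under 0.02 m/s) ((z of each of cover_a, cover_b in the frame of box below 0.028 m or z of each of cover_a, cover_c in the frame of box below 0.028 m or z of each of cover_a, cover_d in the frame of box below 0.028 m or z of each of cover_b, cover_c in the frame of box below 0.028 m or z of each of cover_b, cover_d in the frame of box below 0.028 m or z of each of cover_c, cover_d in the frame of box below 0.028 m) and angle between each of cover_a, cover_b, cover_c, cover_d's own z axis and vertical below 0.02 rad and z of each of cover_a, cover_b, cover_c, cover_d in the frame of box below 0.0325 m and linear speed of each of cover_a, cover_b, cover_c, cover_d below 0.02 m/s); the robot touches nothing.
It fails at once if a cover was lifted: its underside rose more than 45 mm above the underside of the box (about 14 mm out of its seat) (z of any of cover_a, cover_b, cover_c, cover_d in the frame of box above 0.045 m).
It fails at once if a bystander (sanding block, tape roll or wooden knob) was moved more than 20 mm (distance of any of sanding_block, masking_tape, wood_knob from where it was at the start of the episode above 0.02 m).
It also fails if it takes over 45 s, if anything falls off the work surface, if the arm or the gripper's body presses on something with over 40 N, if the wrist force passes 120 N, or if a joint passes its speed limit or range.

## Robot

A 6-joint arm with a two-finger parallel gripper is mounted at the origin on a cart in front of the work surface, level with it; the furniture and walls round the work are solid. World frame = base frame: x ahead of the robot, y to its left, z up, the work surface at z = 0. Lengths are in m, angles in rad, forces in N, time in s.
With the tool pointing down it reaches from about 0.35 to 0.775 m from the base axis. Payload 5.5 kg.
Tool frame: the origin (TCP) lies between the finger pads; the fingertips stand 22 mm ahead of it and the grasp point (between the pads) lies 3 mm ahead of it (env.finger_overhang is the distance from the TCP to the fingertips, in m); y points along the fingers, x is the direction in which the jaws open and shut, and the axes are right-handed (so a half turn about y gives the same grasp; the last joint's range is limited). The gripper opens to 85 mm and grips with 20 to 120 N. Pads are 22 mm wide; open, the fingers measure 114 mm over their backs; the gripper's body (76 mm by 85 mm) begins 54 mm behind the grasp point. The pads swing forward as they close: fully open they stand 13 mm farther back than shut.
Start: joints at [-1.382, 0.313, 0.046, 1.304, 0, 1.431], TCP at [0.186, -0.544, 0.253] pointing down, gripper open.
Joint ranges: [-2.76, 2.76], [-0.86, 1.69], [-1.03, 1.26], [-2.2, 2.34], [-1.47, 1.5], [-3.14, 3.14]. Speed limits (rad/s): [2.57, 2.57, 3.14, 3.14, 3.14, 3.14].

## Interface

Orientations are given as a unit quaternion [w, x, y, z].
In Python, from workcell import monitor, cams, job, env gives the robot as it stands.
- The arm moves only by the tool drive_tool, never from a script. Its argument "plan" is text: rows parted by semicolons, each of 7 numbers parted by spaces: the opening, from -1 (shut) to 1 (fully open), then the shift along the tool's x, y, z in mm, then the turn, a rotation vector about the tool's x, y, z in degrees. In form: gripper x y z rx ry rz; .... A call has 1 to 8 rows; each row shifts and turns the pose as measured when the row begins, along the tool's axes as they then stand; what a row does not reach is not made up. A row lasts 1/8 s, in which the tool goes at most 62.5 mm and 10.7 degrees, less where a joint would pass 70% of its speed; a pose out of reach is approached as far as the arm can. A call is refused whole if a number of a shift passes 62.5 or a number of a turn 10.7, either way. A call with a gripper value outside its range is refused whole. The fingers move at their own pace and stop on an object; "grip_force" is the grip in N (left out, the last holds). Time passes only in rows, so rows that do not move let the fingers close. It gives the time, the measured TCP pose, the force and the opening at its end, in the units of the state.
- monitor.get_state(): the state, without advancing time (a new reading comes with each control period).
- cams.read_camera(name): name is "side" or "top" or "wrist"; returns (picture, depth): 384x512x3 uint8, red, green, blue; 384x512 float32, m along the optical axis (not along the pixel's ray), 0 where there is no reading.
- cams.calibration(name): a dict with "fx", "fy", "cx", "cy" (pixels), "R" (3x3) and "t" (3): a world point X has camera coordinates R X + t. Camera axes: x right, y down, z forward; pixel columns grow to the right and rows downward; lengths in m; the calibration is good to about 2 mm. A picture is of the moment at which its call begins: read the wrist's pose just before it. calibration takes no time and is no camera call; for the wrist camera it gives the pose at the moment of the call.
- job.hand_in(): hands the job in, once; it reports no verdict.
The state is a dict: "clock": time; "joint_pos": joint angles; "qvel": joint speeds; "tau": joint torques, N m; "tcp_pos": TCP position; "orientation": TCP orientation; "wrist_force": force on the tool from outside, world axes, zero at the start; "ft_torque": the same for the moment, N m; "finger_gap": finger opening in m.
Only numpy, scipy, OpenCV 4.12 (cv2) and the standard library are available. Lean on these libraries where they do the work, as an engineer would, in place of code of your own. Each camera call takes 0.05 s, during which the arm holds its last target.

## Working session

There is one attempt and no reset: what is moved stays moved. The work goes in short steps, Python scripts to look and compute and a tool call to move; the robot and the scene stay as the last step left them, time stands still between calls to the robot, and variables do not carry over. Pictures are saved under pics/ and viewed, and the job is handed in when it is done.

Besides the shell and the picture viewer there is one more tool, called after "Emit:" in YAML: its name, and indented under it one key for each argument. drive_tool: Moves the arm, as the interface text tells. Its arguments: {"type":"object","properties":{"plan":{"type":"string"},"grip_force":{"type":"number"}},"required":["plan"]}

```bash
mkdir -p pics; ls; cat > h.py <<'E'
import numpy as np,cv2
from workcell import monitor,cams,job,env
def snap(n,f):
    p,d=cams.read_camera(n); cv2.imwrite('pics/'+f,p[:,:,::-1]); return p,d
def pts(n,d):
    c=cams.calibration(n); v,u=np.mgrid[:d.shape[0],:d.shape[1]]
    P=np.stack([(u-c['cx'])/c['fx']*d,(v-c['cy'])/c['fy']*d,d],-1)
    return (P-np.array(c['t']))@np.array(c['R'])
E
python3 - <<'E'
from h import *
for n in('top','side'):
    p,d=snap(n,n+'1.png'); np.savez('/tmp/%s.npz'%n,p=p,d=d,P=pts(n,d))
print(monitor.get_state())
print(env.finger_overhang)
E
```

```text
pics
{'clock': 0.1, 'joint_pos': array([-1.38160561e+00,  3.13925883e-01,  4.50792544e-02,  1.30360423e+00,
        2.18710602e-06,  1.43113186e+00]), 'qvel': array([ 1.16813935e-03, -1.49774487e-03,  4.09979204e-04,  2.51749783e-03,
       -5.48450981e-05,  1.00599018e-03]), 'tau': array([ 2.55623338e-03, -4.81724203e+01,  2.99244601e+01,  1.27277628e-02,
       -2.37388158e-04, -4.87231077e-06]), 'tcp_pos': array([ 0.1855771 , -0.54377837,  0.25249223]), 'orientation': array([ 0.57550357, -0.57469592,  0.41183535, -0.41098892]), 'wrist_force': array([ 0.29487879, -0.00853648, -0.69908724]), 'ft_torque': array([0.05280835, 0.00198502, 0.01681513]), 'finger_gap': 0.08533343259610172}
0.022
```

View pics/top1.png

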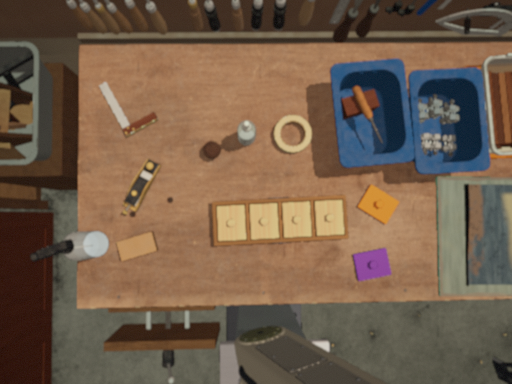

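View pics/side1.png

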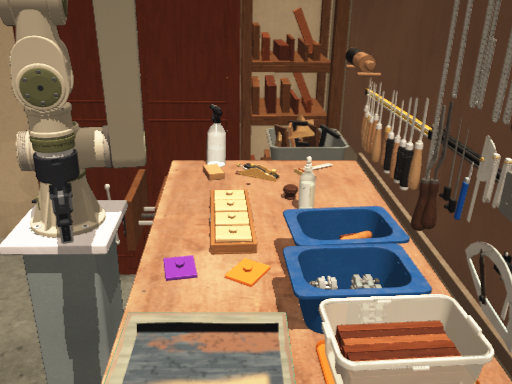

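```bash
python3 - <<'E'
from h import *
from scipy.spatial.transform import Rotation as R
s=monitor.get_state();q=s['orientation'];print(R.from_quat([q[1],q[2],q[3],q[0]]).as_matrix().round(3))
for n in('top','side'):
    c=cams.calibration(n);print(n,{k:np.round(v,3).tolist() for k,v in c.items()})
P=np.load('/tmp/top.npz')['P']
print(P[::32,::32].round(3)[...,2])
E
```

```text
[[ 0.323 -0.     0.946]
 [-0.946  0.002  0.323]
 [-0.002 -1.     0.   ]]
top {'fx': 407.381, 'fy': 407.381, 'cx': 256.682, 'cy': 189.902, 'R': [[-0.016, -1.0, 0.025], [-0.998, 0.015, -0.059], [0.059, -0.026, -0.998]], 't': [0.053, 0.593, 1.175]}
side {'fx': 496.038, 'fy': 496.038, 'cx': 254.212, 'cy': 191.697, 'R': [[0.999, -0.047, 0.017], [-0.003, -0.391, -0.92], [0.049, 0.919, -0.391]], 't': [-0.579, 0.089, 1.547]}
[[ 0.21   0.216  0.216  0.247  0.256  0.21   0.253  0.211  0.254  0.21
   0.211  0.209  0.21   0.208  0.244  0.208]
 [ 0.037  0.037  0.04   0.033  0.104  0.109  0.036  0.037  0.041  0.036
   0.039  0.038  0.034  0.036  0.037  0.073]
 [-0.084 -0.091 -0.15  -0.005  0.001 -0.001  0.    -0.001 -0.001  0.001
  -0.001  0.12   0.121 -0.004 -0.003  0.014]
 [ 0.063 -0.071 -0.157  0.002  0.004  0.002  0.003  0.002 -0.002 -0.004
   0.     0.053  0.017  0.123  0.006  0.12 ]
 [ 0.045 -0.141 -0.157  0.     0.012 -0.003  0.001 -0.002 -0.    -0.002
  -0.001  0.002  0.001  0.115 -0.002  0.117]
 [ 0.027  0.016 -0.161  0.    -0.001  0.003 -0.002  0.003  0.    -0.
  -0.     0.115  0.12   0.119  0.005  0.12 ]
 [-0.743 -0.736 -0.86  -0.     0.041 -0.    -0.002 -0.    -0.001 -0.
   0.001 -0.     0.006 -0.001  0.008  0.007]
 [-0.376 -0.603 -0.878 -0.001  0.001 -0.001 -0.003  0.032  0.039  0.04
   0.04   0.003  0.    -0.003  0.008  0.016]
 [-0.377  0.239 -0.866  0.033  0.024 -0.001  0.002 -0.    -0.001  0.
   0.004  0.001  0.01   0.002  0.011  0.015]
 [-0.376 -0.603 -0.853  0.003  0.    -0.004  0.002 -0.    -0.003 -0.003
   0.001  0.002 -0.001 -0.002  0.009  0.009]
 [-0.382 -0.619 -0.863 -0.87  -0.854 -0.863 -0.858 -0.86  -0.403 -0.387
  -0.864 -0.871 -0.851 -0.849 -0.863 -0.859]
 [-0.392 -0.616 -0.86  -0.856 -0.861 -0.852 -0.854 -0.001  0.35   0.394
   0.425 -0.857 -0.856 -0.866 -0.848 -0.867]]
```

```bash
python3 - <<'E'
from h import *
z=np.load('/tmp/top.npz');p,P=z['p'],z['P']
crop=cv2.resize(p[185:285,195:415],None,fx=3.6,fy=3.6,interpolation=cv2.INTER_CUBIC);cv2.imwrite('pics/crop1.png',crop[:,:,::-1])
hsv=cv2.cvtColor(p,cv2.COLOR_RGB2HSV)
m=cv2.inRange(hsv,(18,60,170),(35,160,255));m[:, :205]=0;m[:190]=0;m[260:]=0;m[:,350:]=0
n,l,st,ce=cv2.connectedComponentsWithStats(m)
c=cams.calibration('top');R=np.array(c['R']);t=np.array(c['t']);C=-R.T@t
def ray(u,v,zz):
    d=R.T@np.array([(u-c['cx'])/c['fx'],(v-c['cy'])/c['fy'],1]);return C+d*(zz-C[2])/d[2]
cs=[]
for i in range(1,n):
    if st[i,4]<200: continue
    k=cv2.erode((l==i).astype(np.uint8),np.ones((5,5)))>0
    cnt=cv2.findContours((l==i).astype(np.uint8),0,2)[0][0]
    r=cv2.minAreaRect(cnt)
    print(st[i],ce[i].round(1),r,'z med',np.median(P[...,2][k]).round(4),P[...,2][k].mean().round(4),ray(*r[0],.039).round(4))
# box outline: points of height .02-.06 in region
hm=((P[...,2]>.018)&(P[...,2]<.07)).astype(np.uint8);hm[:, :195]=0;hm[:190]=0;hm[255:]=0;hm[:,352:]=0
hm=cv2.morphologyEx(hm,cv2.MORPH_OPEN,np.ones((3,3)))
cnt=max(cv2.findContours(hm,0,2)[0],key=cv2.contourArea);r=cv2.minAreaRect(cnt);b=cv2.boxPoints(r)
print(r);B=np.array([ray(u,v,.032) for u,v in b]);print(B.round(4),B.mean(0).round(4))
for i in range(4):
    e=B[(i+1)%4]-B[i];print(np.linalg.norm(e).round(4),np.degrees(np.arctan2(e[1],e[0])).round(2))
E
```

```text
[282 201  30  37 980] [296.8 219.1] ((296.7554016113281, 219.096923828125), (35.22346115112305, 28.123300552368164), 86.8201675415039) z med 0.0408 0.0448 [ 0.5065 -0.0687  0.039 ]
[315 200  30  36 964] [329.3 217.3] ((329.2442321777344, 217.29673767089844), (35.27373504638672, 27.849626541137695), 85.76361083984375) z med 0.0403 0.0426 [ 0.5102 -0.1624  0.039 ]
[250 203  30  37 977] [263.9 221. ] ((264.1533508300781, 220.91297912597656), (35.26697540283203, 28.17153549194336), 86.98721313476562) z med 0.0408 0.0549 [0.5029 0.0248 0.039 ]
[217 205  30  36 976] [231.1 222.6] ((231.3443145751953, 222.57525634765625), (35.14552688598633, 28.15275001525879), 87.39744567871094) z med 0.0356 0.0397 [0.4997 0.1186 0.039 ]
((279.3639221191406, 219.4613037109375), (45.715389251708984, 134.64120483398438), 87.43623352050781)
[[ 0.5663  0.1762  0.032 ]
 [ 0.5779 -0.2134  0.032 ]
 [ 0.446  -0.2155  0.032 ]
 [ 0.4356  0.1716  0.032 ]] [ 0.5064 -0.0202  0.032 ]
0.3898 -88.3
0.1319 -179.08
0.3873 91.53
0.1307 2.02
```

View pics/crop1.png

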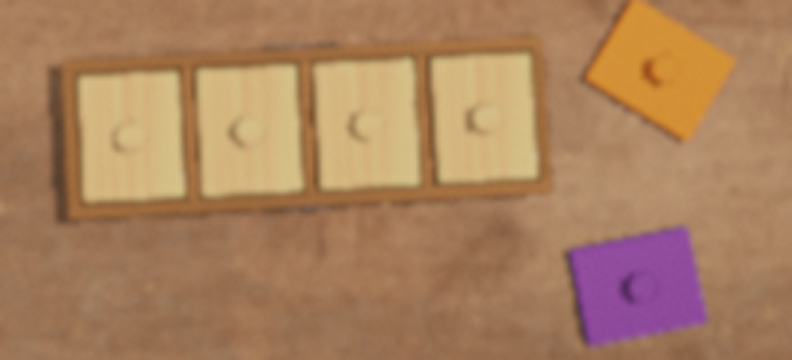

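Emit:
drive_tool:
  plan: "-1 0 0 0 0 8.4 0; -1 0 0 0 0 8.4 0; -1 0 0 0 0 0 0"
  grip_force: 40

```text
clock: 0.48
tcp_pos: [0.1854, -0.5429, 0.2509]
orientation: [0.508, -0.506, 0.494, -0.491]
wrist_force: [-0.0, 0.2, 0.1]
finger_gap: 0.032
```

```bash
cat >> h.py <<'E'
from scipy.spatial.transform import Rotation as Rot
CC=dict(a=(.4993,.1186),b=(.5029,.0248),c=(.5065,-.0687),d=(.5102,-.1624))
def mat():
    q=monitor.get_state()['orientation'];return Rot.from_quat([q[1],q[2],q[3],q[0]]).as_matrix()
def go(target):
    s=monitor.get_state();R=mat();d=np.array(target)-s['tcp_pos']
    print('tcp',s['tcp_pos'].round(4),'F',s['wrist_force'].round(2),'M',s['ft_torque'].round(2),'gap',s['finger_gap'].round(4),'t',s['clock'])
    print('zhead',np.degrees(np.arctan2(R[1,2],R[0,2])).round(2),'ydown',R[:,1].round(4),'tool mm',(R.T@d*1000).round(1))
def pt(k,e,z): return (CC[k][0]+.9993*e,CC[k][1]+.0373*e,z)
E
python3 -c "
from h import *
go(pt('d',-.04,.10))"
```

```text
Traceback (most recent call last):
  File "h.py", line 15, in go
    print('tcp',s['tcp_pos'].round(4),'F',s['wrist_force'].round(2),'M',s['ft_torque'].round(2),'gap',s['finger_gap'].round(4),'t',s['clock'])
                                                                                                      ^^^^^^^^^^^^^^^^^^^^^
AttributeError: 'float' object has no attribute 'round'
```

```bash
sed -i "s/s\['finger_gap'\].round(4)/round(s['finger_gap'],4)/" h.py
python3 -c "
from h import *
go(pt('d',-.04,.10))"
```

```text
tcp [ 0.1854 -0.5429  0.2509] F [-0.01  0.17  0.13] M [-0.   -0.03 -0.02] gap 0.032 t 0.475
zhead 1.62 ydown [-9.e-04  5.e-03 -1.e+00] tool mm [-370.   152.5  295.6]
```

Emit:
drive_tool:
  plan: "-1 -46 0 37 0 0 0; -1 -46 0 37 0 0 0; -1 -46 0 37 0 0 0; -1 -46 0 37 0 0 0; -1 -46 0 37 0 0 0; -1 -46 0 37 0 0 0; -1 -46 0 37 0 0 0; -1 -46 0 37 0 0 0"

```text
clock: 1.48
tcp_pos: [0.4734, -0.157, 0.2506]
orientation: [0.512, -0.51, 0.49, -0.488]
wrist_force: [1.2, -0.9, 0.2]
finger_gap: -0.0003
```

```bash
python3 -c "
from h import *
go(pt('d',-.04,.10))"
```

```text
tcp [ 0.4734 -0.157   0.2506] F [ 1.16 -0.89  0.23] M [-0.03 -0.04  0.  ] gap -0.0003 t 1.475
zhead 2.5 ydown [ 3.0e-04  4.8e-03 -1.0e+00] tool mm [  7.5 150.6  -3.5]
```

Emit:
drive_tool:
  plan: "-1 7 50 -3 0 0 0; -1 0 50 0 0 0 0; -1 0 48 0 0 0 0; -1 0 15 0 0 0 0; -1 0 0 0 0 0 0"

```text
clock: 2.1
tcp_pos: [0.4746, -0.1576, 0.0835]
orientation: [0.519, -0.516, 0.482, -0.482]
wrist_force: [-0.9, -0.1, 0.2]
finger_gap: 0.0004
```

```bash
python3 -c "
from h import *
go(pt('d',-.04,.063))
snap('wrist','w1.png')"
```

```text
tcp [ 0.4746 -0.1576  0.0835] F [-0.9  -0.08  0.15] M [ 0.01  0.05 -0.01] gap 0.0004 t 2.1
zhead 4.09 ydown [ 0.0031  0.0041 -1.    ] tool mm [ 6.  20.5 -4.9]
```

View pics/w1.png

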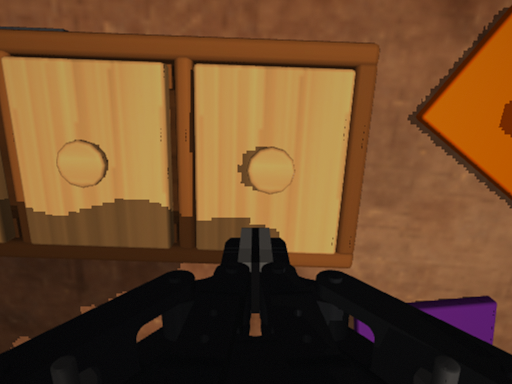

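Emit:
drive_tool:
  plan: "-1 6 8 -5 0 2 0; -1 0 5 0 0 0 0; -1 0 0 0 0 0 0"

```text
clock: 2.52
tcp_pos: [0.4717, -0.1658, 0.0728]
orientation: [0.511, -0.506, 0.49, -0.493]
wrist_force: [-0.7, -0.1, 0.2]
finger_gap: 0.0003
```

```bash
python3 -c "
from h import *
go(pt('d',-.04,.063))"
```

```text
tcp [ 0.4717 -0.1658  0.0728] F [-0.73 -0.07  0.24] M [0.08 0.01 0.  ] gap 0.0003 t 2.525
zhead 1.99 ydown [ 0.0078  0.0014 -1.    ] tool mm [-2.   9.8 -1.4]
```

Emit:
drive_tool:
  plan: "-1 0 5 -1 0 0 0; -1 0 4 0 0 0 0; -1 0 0 0 0 0 0"

```text
clock: 2.9
tcp_pos: [0.4711, -0.1661, 0.0638]
orientation: [0.511, -0.506, 0.489, -0.493]
wrist_force: [-0.2, -0.0, -0.0]
finger_gap: 0.0
```

Emit:
drive_tool:
  plan: "-1 0 2 0 0 0 0; -1 0 0 0 0 0 0"

```text
clock: 3.15
tcp_pos: [0.4712, -0.1661, 0.0618]
orientation: [0.511, -0.506, 0.489, -0.493]
wrist_force: [0.6, -0.6, -0.6]
finger_gap: -0.0002
```

Emit:
drive_tool:
  plan: "-1 0 1 0 0 0 0; -1 0 0 0 0 0 0"

```text
clock: 3.4
tcp_pos: [0.4712, -0.1661, 0.0608]
orientation: [0.511, -0.506, 0.489, -0.493]
wrist_force: [-0.2, 0.3, 0.8]
finger_gap: 0.0001
```

Emit:
drive_tool:
  plan: "-1 0 1 0 0 0 0; -1 0 0 0 0 0 0"

```text
clock: 3.65
tcp_pos: [0.4712, -0.1661, 0.0602]
orientation: [0.511, -0.506, 0.489, -0.493]
wrist_force: [-1.1, 0.2, 2.2]
finger_gap: -0.0
```

Emit:
drive_tool:
  plan: "-1 0 1 0 0 0 0; -1 0 0 0 0 0 0"

```text
clock: 3.9
tcp_pos: [0.4712, -0.1662, 0.0602]
orientation: [0.511, -0.506, 0.489, -0.494]
wrist_force: [-1.9, -0.1, 1.3]
finger_gap: 0.0003
```

Emit:
drive_tool:
  plan: "-1 0 1 0 0 0 0; -1 0 0 0 0 0 0"

```text
clock: 4.15
tcp_pos: [0.4712, -0.1662, 0.0601]
orientation: [0.511, -0.506, 0.488, -0.494]
wrist_force: [-1.1, 1.0, 2.4]
finger_gap: -0.0003
```

Emit:
drive_tool:
  plan: "-1 0 2 0 0 0 0"

```text
clock: 4.28
tcp_pos: [0.4713, -0.1663, 0.0595]
orientation: [0.511, -0.506, 0.488, -0.494]
wrist_force: [-8.6, 3.4, 26.3]
finger_gap: 0.0004
```

Emit:
drive_tool:
  plan: "-1 0 3 0 0 0 0"

```text
clock: 4.4
tcp_pos: [0.4717, -0.1662, 0.0588]
orientation: [0.511, -0.506, 0.488, -0.494]
wrist_force: [-7.5, 5.1, 29.2]
finger_gap: 0.0003
```

Emit:
drive_tool:
  plan: "-1 0 -15 0 0 0 0; -1 0 -15 0 0 0 0; -1 -48 0 0 0 0 0; -1 -47 0 0 0 0 0; -1 0 0 0 0 0 0"

```text
clock: 5.03
tcp_pos: [0.4699, -0.0703, 0.0904]
orientation: [0.512, -0.505, 0.487, -0.496]
wrist_force: [-0.4, 0.4, -0.4]
finger_gap: -0.0002
```

```bash
python3 -c "
from h import *
go(pt('c',-.04,.063))"
```

```text
tcp [ 0.4699 -0.0703  0.0904] F [-0.36  0.44 -0.35] M [-0.01  0.03 -0.01] gap -0.0002 t 5.025
zhead 1.9 ydown [ 0.0161 -0.0022 -0.9999] tool mm [-0.3 27.4 -3.8]
```

Emit:
drive_tool:
  plan: "-1 0 14 -4 -0.9 0 0; -1 0 12 0 0 0 0; -1 0 0 0 0 0 0"

```text
clock: 5.4
tcp_pos: [0.4672, -0.0719, 0.063]
orientation: [-0.508, 0.508, -0.491, 0.493]
wrist_force: [-1.9, 3.7, 13.2]
finger_gap: 0.0
```

Emit:
drive_tool:
  plan: "-1 0 2 0 0 0 0; -1 0 0 0 0 0 0"

```text
clock: 5.65
tcp_pos: [0.4672, -0.0723, 0.0631]
orientation: [0.508, -0.507, 0.492, -0.493]
wrist_force: [-0.6, -1.1, 0.3]
finger_gap: 0.0003
```

Emit:
drive_tool:
  plan: "-1 0 1 0 0 0 0; -1 0 0 0 0 0 0"

```text
clock: 5.9
tcp_pos: [0.4674, -0.0727, 0.063]
orientation: [0.509, -0.505, 0.493, -0.493]
wrist_force: [-1.4, 3.5, 5.0]
finger_gap: -0.0
```

Emit:
drive_tool:
  plan: "-1 0 1 0 0 0 0; -1 0 0 0 0 0 0"

```text
clock: 6.15
tcp_pos: [0.4673, -0.0729, 0.063]
orientation: [0.509, -0.503, 0.495, -0.493]
wrist_force: [-0.5, 2.6, 4.9]
finger_gap: 0.0004
```

Emit:
drive_tool:
  plan: "-1 0 -12 0 0 0 0; -1 46 0 0 0 0 0; -1 45 0 0 0 0 0; -1 0 0 0 0 0 0"

```text
clock: 6.65
tcp_pos: [0.4698, -0.1691, 0.0739]
orientation: [0.508, -0.503, 0.495, -0.493]
wrist_force: [-0.2, 0.5, 0.0]
finger_gap: 0.0001
```

```bash
python3 -c "
from h import *
go(pt('d',-.04,.065))
p,d=snap('wrist','w2.png');np.savez('/tmp/w2.npz',P=pts('wrist',d),d=d)"
```

```text
tcp [ 0.4698 -0.1691  0.0739] F [-0.24  0.54  0.03] M [-0.03  0.04  0.05] gap 0.0001 t 6.65
zhead 1.35 ydown [ 0.0031  0.0067 -1.    ] tool mm [-5.2  8.9  0.5]
```

Emit:
drive_tool:
  plan: "-1 -5 7 0 0 0 0; -1 0 1 0 0 0 0; -1 0 0 0 0 0 0"

```text
clock: 7.08
tcp_pos: [0.4678, -0.1599, 0.0642]
orientation: [0.509, -0.504, 0.496, -0.491]
wrist_force: [-0.0, 0.0, 0.1]
finger_gap: -0.0001
```

Emit:
drive_tool:
  plan: "-1 0 2 0 0 0 0; -1 0 0 0 0 0 0"

```text
clock: 7.32
tcp_pos: [0.4678, -0.1589, 0.0622]
orientation: [0.509, -0.505, 0.496, -0.49]
wrist_force: [0.6, -0.5, 0.3]
finger_gap: 0.0001
```

Emit:
drive_tool:
  plan: "-1 0 2 0 0 0 0; -1 0 0 0 0 0 0"

```text
clock: 7.58
tcp_pos: [0.4681, -0.1588, 0.0603]
orientation: [0.509, -0.505, 0.495, -0.49]
wrist_force: [-0.6, -0.2, 0.2]
finger_gap: -0.0
```

Emit:
drive_tool:
  plan: "-1 0 1 0 0 0 0; -1 0 0 0 0 0 0"

```text
clock: 7.82
tcp_pos: [0.468, -0.1589, 0.0593]
orientation: [0.509, -0.505, 0.495, -0.49]
wrist_force: [-0.2, 0.7, 0.3]
finger_gap: -0.0004
```

```bash
python3 -c "
from h import *
go(pt('d',-.04,.065))
p,d=snap('wrist','w3.png');np.savez('/tmp/w3.npz',P=pts('wrist',d),d=d)
print(np.hstack([cv2.imread('pics/w2.png')]).shape)
for f in ('w2','w3'):
  P=np.load('/tmp/%s.npz'%f)['P']
  for k in 'cd':
    cx,cy=CC[k];X=(P[...,0]-cx)*.9993+(P[...,1]-cy)*.0373;Y=-(P[...,0]-cx)*.0373+(P[...,1]-cy)*.9993
    m=(abs(Y)<36)&(abs(X)<.046)&(abs(Y)<.036)&(P[...,2]<.047)&(P[...,2]>.03)&(np.hypot(X,Y)>.018)
    A=np.c_[X[m],Y[m],np.ones(m.sum())];s=np.linalg.lstsq(A,P[...,2][m],rcond=None)[0];print(f,k,m.sum(),s.round(4))
"
```

```text
tcp [ 0.468  -0.1589  0.0593] F [-0.2   0.73  0.3 ] M [0.   0.07 0.01] gap -0.0004 t 7.825
zhead 1.62 ydown [-5.0e-04  9.5e-03 -1.0e+00] tool mm [ 5.  -5.8  2.1]
(384, 512, 3)
w2 c 19411 [-0.0011  0.0014  0.0413]
w2 d 21828 [-0.0009  0.0015  0.0392]
w3 c 22457 [ 0.0001 -0.0005  0.0415]
w3 d 26425 [0.068  0.0008 0.0402]
```

View pics/w3.png

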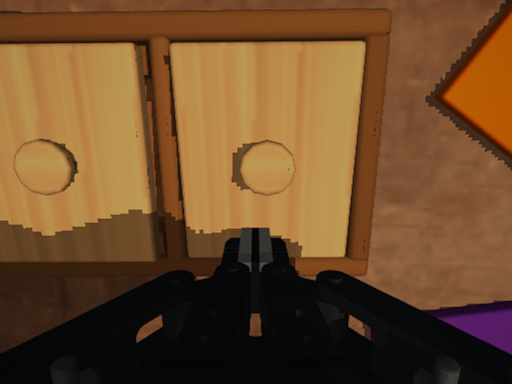

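Cover d tips (slope 0.068 now, level before), while c stays flat at 41 mm, so d is the loose one. One slightly firmer press, then onto its knob.

Emit:
drive_tool:
  plan: "-1 0 1 0 0 0 0; -1 0 0.5 0 0 0 0; -1 0 0.5 0 0 0 0"

```text
clock: 8.25
tcp_pos: [0.468, -0.159, 0.059]
orientation: [0.509, -0.505, 0.495, -0.491]
wrist_force: [-2.2, 1.8, 5.8]
finger_gap: -0.0002
```

```bash
python3 -c "
from h import *
go(pt('d',-.0,.10))
"
```

```text
tcp [ 0.468 -0.159  0.059] F [-2.17  1.8   5.8 ] M [ 0.2   0.36 -0.04] gap -0.0002 t 8.25
zhead 1.61 ydown [ 2.0e-04  9.1e-03 -1.0e+00] tool mm [  4.2 -41.   42.1]
```

Emit:
drive_tool:
  plan: "-1 0 -22 0 0 0 0; -1 0 -22 0 0 0 0; -1 4 0 40 0 0 0; -1 0 0 0 0 0 0"

```text
clock: 8.75
tcp_pos: [0.5089, -0.1625, 0.1043]
orientation: [0.509, -0.504, 0.495, -0.491]
wrist_force: [-0.8, -1.1, 0.0]
finger_gap: 0.0003
```

```bash
python3 -c "
from h import *
P=np.load('/tmp/w2.npz')['P']
cx,cy=CC['d'];m=(np.hypot(P[...,0]-cx,P[...,1]-cy)<.025)&(P[...,2]>.048)&(P[...,2]<.06)
Q=P[m];print(m.sum(),Q.mean(0).round(4),Q.min(0).round(4),Q.max(0).round(4))
go(pt('d',0,.075))
"
```

```text
1948 [ 0.5108 -0.1611  0.051 ] [ 0.4987 -0.1726  0.0481] [ 0.5222 -0.1491  0.0537]
tcp [ 0.5089 -0.1625  0.1043] F [-0.85 -1.11  0.05] M [-0.06  0.02 -0.  ] gap 0.0003 t 8.75
zhead 1.57 ydown [ 8.e-04  9.e-03 -1.e+00] tool mm [ 0.2 29.3  1.2]
```

Emit:
drive_tool:
  plan: "-1 -1 14 2 0 0 0; -1 0 12 0 0 0 0; -1 0 0 0 0 0 0"

```text
clock: 9.12
tcp_pos: [0.5082, -0.1601, 0.075]
orientation: [0.509, -0.505, 0.497, -0.49]
wrist_force: [0.9, -0.3, -0.9]
finger_gap: -0.0001
```

Emit:
drive_tool:
  plan: "-1 0 2 0 0 0 0; -1 0 1 0 0 0 0"

```text
clock: 9.38
tcp_pos: [0.508, -0.1602, 0.0727]
orientation: [0.509, -0.505, 0.497, -0.49]
wrist_force: [-2.2, 1.4, 11.4]
finger_gap: 0.0001
```

Emit:
drive_tool:
  plan: "-1 0 1 0 0 0 0"

```text
clock: 9.5
tcp_pos: [0.508, -0.1602, 0.0727]
orientation: [0.509, -0.504, 0.496, -0.49]
wrist_force: [-2.5, 0.6, 7.5]
finger_gap: -0.0003
```

Emit:
drive_tool:
  plan: "-1 0 1.5 0 0 0 0"

```text
clock: 9.62
tcp_pos: [0.5081, -0.1602, 0.0727]
orientation: [0.509, -0.504, 0.496, -0.491]
wrist_force: [-3.1, 1.0, 12.0]
finger_gap: -0.0005
```

Emit:
drive_tool:
  plan: "-1 0 1.8 0 0 0 0"

```text
clock: 9.75
tcp_pos: [0.5081, -0.1602, 0.0726]
orientation: [0.509, -0.504, 0.496, -0.491]
wrist_force: [-4.2, 2.6, 12.7]
finger_gap: 0.0
```

Emit:
drive_tool:
  plan: "-1 0 2.2 0.3 0 0 0"

```text
clock: 9.88
tcp_pos: [0.5082, -0.1601, 0.0721]
orientation: [0.509, -0.504, 0.495, -0.491]
wrist_force: [-5.2, 1.4, 12.1]
finger_gap: 0.0003
```

Emit:
drive_tool:
  plan: "-1 0 2.5 0.4 0 0 0"

```text
clock: 10.0
tcp_pos: [0.5082, -0.1601, 0.0713]
orientation: [0.509, -0.504, 0.495, -0.491]
wrist_force: [-4.4, 1.5, 13.1]
finger_gap: 0.0
```

Yielding now; continuing.

Emit:
drive_tool:
  plan: "-1 0 2.5 0 0 0 0; -1 0 2.5 0 0 0 0"

```text
clock: 10.25
tcp_pos: [0.508, -0.1601, 0.07]
orientation: [0.509, -0.504, 0.494, -0.492]
wrist_force: [-4.9, 2.7, 19.1]
finger_gap: -0.0
```

Emit:
drive_tool:
  plan: "-1 0 2.5 0 0 0 0"

```text
clock: 10.38
tcp_pos: [0.5079, -0.1601, 0.07]
orientation: [0.509, -0.504, 0.494, -0.493]
wrist_force: [-6.2, 3.2, 21.6]
finger_gap: -0.0005
```

Emit:
drive_tool:
  plan: "-1 0 2.5 0 0 0 0"

```text
clock: 10.5
tcp_pos: [0.5079, -0.1601, 0.07]
orientation: [0.509, -0.504, 0.493, -0.493]
wrist_force: [-6.5, 2.0, 18.1]
finger_gap: 0.0
```

Emit:
drive_tool:
  plan: "-1 0 -20 0 0 0 0; -1 0 -40 0 0 0 0; -1 0 -40 -20 0 0 0; -1 0 -40 -40 0 0 0; -1 0 0 0 0 0 0; -1 0 0 0 0 0 0"

```text
clock: 11.25
tcp_pos: [0.4452, -0.1629, 0.2152]
orientation: [0.51, -0.503, 0.492, -0.494]
wrist_force: [0.7, 0.9, 0.4]
finger_gap: 0.0002
```

```bash
python3 -c "
from h import *
go(pt('d',0,.2))
p,d=snap('wrist','w4.png');P1=pts('wrist',d)
p,d=snap('top','t4.png');P2=pts('top',d)
for f,P in (('wrist',P1),('top',P2)):
  for k in 'abcd':
    cx,cy=CC[k];X=(P[...,0]-cx)*.9993+(P[...,1]-cy)*.0373;Y=-(P[...,0]-cx)*.0373+(P[...,1]-cy)*.9993
    m=(abs(X)<.046)&(abs(Y)<.036)&(P[...,2]<.048)&(P[...,2]>.028)&(np.hypot(X,Y)>.018)
    if m.sum()<100: continue
    A=np.c_[X[m],Y[m],np.ones(m.sum())];s=np.linalg.lstsq(A,P[...,2][m],rcond=None)[0];print(f,k,m.sum(),s.round(4))
"
```

```text
tcp [ 0.4452 -0.1629  0.2152] F [0.66 0.87 0.43] M [ 0.03 -0.03  0.02] gap 0.0002 t 11.25
zhead 1.5 ydown [ 0.008   0.0041 -1.    ] tool mm [ 1.3 15.8 64.9]
wrist b 6903 [-0.0004  0.001   0.0415]
wrist c 6968 [-0.0004  0.0008  0.0415]
wrist d 6791 [-0.0005  0.0003  0.0364]
top a 687 [-0.0021 -0.0006  0.0355]
top b 685 [-0.0087 -0.0057  0.0405]
top c 680 [0.0006 0.0079 0.0404]
top d 672 [ 0.0002 -0.0034  0.0353]
```

View pics/w4.png

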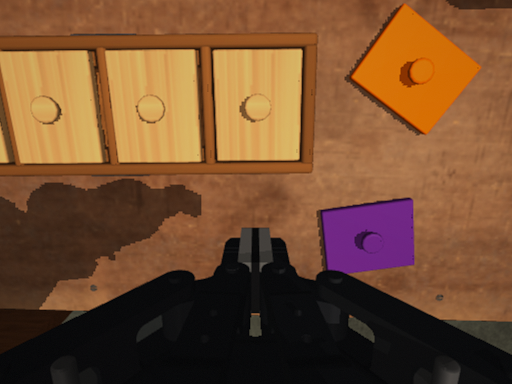

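View pics/t4.png

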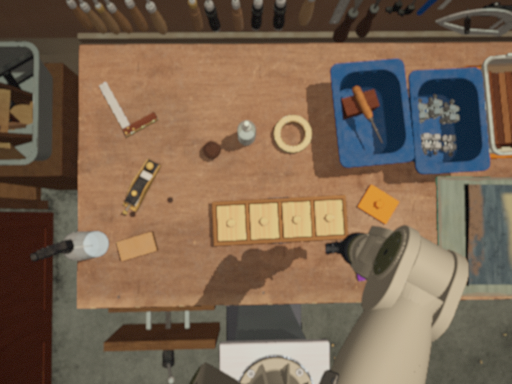

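The wrist picture shows cover d (knob at 257,107) level and about 5 mm below c (151,108) and b (45,109). The top picture shows the sanding block, tape roll, wooden knob and look-alikes where they were, with the hand clear of everything.

```bash
python3 -c "
from h import *
print(job.hand_in())"
```

```text
the job is handed in; nothing more can be done
None
```

The loose cover was cover_d, in the rightmost well. It is now pressed home on its knob, and the job is handed in.

- **Finding it:** pressed near its front edge, cover_d sank about 3 mm. The wrist depth image showed it tilted 0.068 rad, and I then pressed it a little further, to about 6 N. Cover_c did not move under about 13 N. I did not press cover_a (already low at the start) or cover_b.
- **Seating it:** pressed on the knob, it gave way at about 13 N and stopped with its underside at 26 mm. It stayed there under about 21 N.
- **Last checks:**
  - In the wrist view the plate tops read 36.4 mm (d) and 41.5 mm (b and c), all level within 0.001 rad.
  - The top view put cover_a at 35.5 mm; its slopes were noisier, up to 0.009 rad.
  - By eye, the bystanders and look-alikes had not moved. The hand was about 0.19 m above the bench and touching nothing.
- **What went wrong:** I first took cover_d for firm, because I missed the small sink at low force and then pressed its edge with up to 29 N, more than the 1 to 6 N given. After that it sat about 2 mm lower than cover_c, so that press may have partly seated it. I then pressed it at the edge again and saw it tip before seating it.
- **Not tested:** I did not press cover_d's edge again once it was home, so its firmness rests on its height, its level and the hard stop on the knob.

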